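# Unlock the blade chest and lift off its padlock

## Robot

A 6-joint arm with a two-finger parallel gripper is mounted at the origin on the work surface. World frame = base frame: x ahead of the robot, y to its left, z up, the work surface at z = 0. Lengths are in m, angles in rad, forces in N, time in s.
With the tool pointing down it reaches from about 0.35 to 0.925 m from the base axis. Payload 6.4 kg.
Tool frame: the origin (TCP) lies at the very end of the fingers, on their centre line; the grasp point (between the pads) lies 19 mm behind it; z points along the fingers, y is the line along which they close (so a half turn about z gives the same grasp; the last joint's range is limited). The gripper opens to 85 mm and grips with 20 to 120 N. Pads are 22 mm wide; open, the fingers measure 114 mm over their backs; the gripper's body (76 mm by 85 mm) begins 54 mm behind the grasp point. The pads swing forward as they close: fully open they stand 13 mm farther back than shut.
Start: joints at [0.953, 0.245, 1.558, -0, 1.339, -0.174], TCP at [0.279, 0.587, 0.231] pointing down, gripper open.
Joint ranges: [-3.13, 3.13], [-1.02, 2.26], [0.13, 2.54], [-0.95, 4.09], [0.21, 2.88], [-2.74, 2.74]. Speed limits (rad/s): [2.57, 2.57, 3.14, 3.14, 3.14, 3.14].

## Interface

Orientations are given as a rotation vector (axis times angle).
In Python, from station import monitor, cams, ticket gives the robot as it stands. The module is installed in compiled form; this text tells all that it offers.
- The arm moves only by the tool arm_command, never from a script. Its argument "deltas" is a list of rows, each an object with "twist": the turn, a rotation vector about the tool's x, y, z in degrees, a list of three; "offset": the shift along the tool's x, y, z in cm, a list of three; "gripper": the opening in per cent of the stroke, from 0 (shut) to 100 (fully open). A call has 1 to 12 rows; each row is the pose to reach, as a shift and turn from the pose commanded when the call began, along the tool's axes at that moment; what a row does not reach only later rows make up. A row lasts 1/8 s, in which the tool goes at most 62.5 mm and 10.7 degrees, less where a joint would pass 70% of its speed; a pose out of reach is approached as far as the arm can. A call with a gripper value outside its range is refused whole. The fingers move at their own pace and stop on an object; "newtons" is the grip in N (left out, the last holds). Time passes only in rows, so rows that repeat a pose let the fingers close. It gives the time, the measured TCP pose, the force, the opening and the grip force at its end, in the units of the state.
- monitor.get_state(): the state, without advancing time (a new reading comes with each control period).
- cams.camera(name): name is "side" or "top"; returns a dict with "img" (480x640x3 uint8, blue, green, red), "range_z" (480x640 float32, m along the optical axis (not along the pixel's ray), 0 where there is no reading), "intrinsics" (3x3 intrinsics, pixels), "origin" and "attitude" of the camera in the world. Camera axes: x right, y down, z forward; pixel columns grow to the right and rows downward; lengths in m; the calibration is good to about 2 mm. A picture is of the moment at which its call begins.
- ticket.finish_job(): hands the job in; it is judged then, once.
The state is a dict: "clock": time; "q": joint angles; "dq": joint speeds; "joint_torque": joint torques, N m; "ee_pos": TCP position; "ee_rot": TCP orientation; "force": force on the tool from outside, world axes, zero at the start; "torque": the same for the moment, N m; "grip_width": opening from 0.0 (shut) to 1.0 (fully open); "grip_force": force on a finger pad.
Only numpy, scipy, OpenCV 4.12 (cv2) and the standard library are available. Lean on these libraries where they do the work, as an engineer would, in place of code of your own. Each camera call takes 0.05 s, during which the arm holds its last target. There are 200 camera calls.

## Task

The brass dial padlock on the blade chest's hasp was only day-locked, so its last number is all that is left to dial: turn the dial on top anticlockwise, feeling for the clicks, until its long white line stands at the index mark on the lock's front edge. Then pull the straight shackle out by its head as far as it goes and lift the lock off the lug. Finish holding the lock up, still and level, about 10 cm or more above where it sat, with its shackle still pulled open, and leave the bottle, the tape roll and the sanding block where they are.

Things in the scene. Friction and masses are not known exactly. Their poses are not given: they have to be found in the camera images.
- lock_mid (a point): Centre of the loose brass padlock's body, 44 (own x) x 80 (own y) x 66 mm high, 0.54 kg with its parts. A slot 9 wide, 46 mm deep under it sits astride the lug; till the shackle is out it can turn only 6 degrees and shift 2 mm. Own -x is its front, as the chest's. Take it from above by its front and back faces (44 mm apart), solid over the top 20 mm; dial and knob rise 26.5 mm above its top.
- dial_knob (a point): Middle of the black knurled round knob on the lock's top, 26 mm across, 22 mm high, axis upright; 11 mm below the knob's top, 48.5 mm above lock_mid. Below it, turning with it, a black dial plate 39 mm across, 4 mm thick, just over the lock's top. A long white line on knob and plate points to the dial's own -x; 11 short ticks mark the other clicks.
- dial (a joint): Angle of the dial in rad, growing anticlockwise seen from above; starts between -2.4 and -1.0. At 0 the long white line is at the white index mark on the lock's front edge (own -x) and the shackle is free (within about 0.1 rad); elsewhere it stops after some 2 mm. Clicks every 0.524 rad, one at 0; it takes about 0.1 Nm to pass one and stays in its notch when let go. Stops at -3.1 and 3.1.
- shackle_head (a point): Centre of the steel pull head, a disc 18 mm in diameter, 13 mm long, on the end of the straight shackle, a bar 10 mm in diameter along the lock's own y. Home, it lies at own y +59.5 mm and 5 mm below lock_mid, 31 mm above the chest's deck, with 13 mm of bare bar between it and the lock. Pinch it from above across own x; it pulls out along the lock's own +y.
- shackle (a joint): How far the shackle is pulled out along the lock's own +y, in m: 0 home, 0.024 at its stop. It must be out 0.02 to clear slot and lug. It needs 2 to 4 N and stays where it is left.
- lug_top (a point): Top of the chest's lug, a fixed upright steel plate 30 (own x) x 6 (own y) mm, standing 43 mm above the hasp's strap; the lock must be lifted straight up by more than that to clear it. Own axes are the chest's.
- chest: Grey steel blade chest 240 (own x) x 320 (own y) x 88 mm high, fixed on the 3 mm green mat; origin at the centre of its underside. Lid and front deck are level. A hasp strap 3 mm thick, 46 mm wide lies on the deck and carries the lock (its underside 91 mm above the origin). The lug stands at own x -75 mm, y 0. Own -x is the front.
- glue_bottle_mid (a point): Middle of a loose clear bottle 60 mm across and 150 mm high, on the bench to the chest's right (own -y); leave alone.
- tape_roll_mid (a point): Middle of a loose roll of tape 90 mm across and 25 mm high, lying flat on the rear right of the chest's lid; leave alone.
- sanding_block_mid (a point): Middle of a loose blue sanding block 100 x 55 x 35 mm, on the bench to the chest's left (own +y); leave alone.
Not all that is in view belongs to the job. There is more than one size of the part that bears lock_mid; the job needs the larger.

How it is judged:
By the outcome, as a careful person would: the job done as asked, in the order asked, and still so for the second after the job is handed in, while the arm keeps its last pose, push and grip.
It also fails if it takes over 67 s, if anything falls off the work surface, if the arm or the gripper's body presses on something with over 40 N, if the wrist force passes 120 N, or if a joint passes its speed limit or range.

## Working session

There is one attempt and no reset: what is moved stays moved. The work goes in short steps, Python scripts to look and compute and a tool call to move; the robot and the scene stay as the last step left them, time stands still between calls to the robot, and variables do not carry over. Pictures are saved under pics/ and viewed, at most 10 in all, crops included, and the job is handed in when it is done.

Besides the shell and the picture viewer there is one more tool, called after ">>>" as a command line: name --argument value ..., lists and objects as JSON in quotes. arm_command: Moves the arm, as the interface text tells. Its arguments: {"type":"object","properties":{"deltas":{"type":"array","items":{"type":"object","properties":{"twist":{"type":"array","items":{"type":"number"}},"offset":{"type":"array","items":{"type":"number"}},"gripper":{"type":"number"}}}},"newtons":{"type":"number"}},"required":["deltas"]}

```bash
mkdir -p pics
cat > h.py <<'E'
import numpy as np, cv2
from station import monitor, cams, ticket
from scipy.spatial.transform import Rotation as R
def att(c):
    a=np.array(c["attitude"],float)
    return a if a.shape==(3,3) else (R.from_rotvec(a).as_matrix() if a.size==3 else R.from_quat(a).as_matrix())
def ray(c,u,v):
    d=np.linalg.inv(np.array(c["intrinsics"]))@np.array([u,v,1.0]); return att(c)@d
def onz(c,u,v,z):
    o=np.array(c["origin"]);d=ray(c,u,v); return o+d*(z-o[2])/d[2]
def px(c,p):
    k=np.array(c["intrinsics"])@(att(c).T@(np.array(p)-np.array(c["origin"]))); return k[:2]/k[2]
def cloud(c):
    z=c["range_z"]; v,u=np.mgrid[:480,:640]; k=np.linalg.inv(np.array(c["intrinsics"]))
    d=np.stack([u,v,np.ones_like(u)],-1)@k.T*z[...,None]
    return d@att(c).T+np.array(c["origin"])
E
python3 - <<'E'
from h import *
for n in("top","side"):
    c=cams.camera(n); cv2.imwrite(f"pics/{n}0.png",c["img"]); print(n,c["origin"],c["attitude"],c["intrinsics"])
print(monitor.get_state())
E
```

```text
top [0.24953164 0.04591665 1.30012833] [-2.10472523  2.1473682  -0.15531535] [[436.50802912   0.         316.83194066]
 [  0.         436.50802912 239.8692762 ]
 [  0.           0.           1.        ]]
side [ 0.02338639 -0.666865    1.13463802] [-2.35978549  0.66603896 -0.24636232] [[541.90805755   0.         312.00940818]
 [  0.         541.90805755 239.09962252]
 [  0.           0.           1.        ]]
{'clock': 0.1, 'q': array([ 9.52879349e-01,  2.45740048e-01,  1.55891636e+00, -7.64098458e-06,
        1.33872687e+00, -1.74144046e-01]), 'dq': array([ 0.00050108, -0.00161525, -0.00229942, -0.00085875,  0.00147604,
        0.00045347]), 'joint_torque': array([-1.10414428e-03, -4.30676687e+01, -3.27126002e+01, -1.95408302e-04,
        2.88645766e-03, -1.37856932e-05]), 'ee_pos': array([0.2787951 , 0.58660063, 0.23028017]), 'ee_rot': array([-6.91217577e-01, -3.06390590e+00,  2.59893638e-03]), 'force': array([-0.26637748,  0.78321067,  0.89080318]), 'torque': array([0.00790993, 0.01599853, 0.04445884]), 'grip_force': 0.0, 'grip_width': 1.0021143239774255}
```

View pics/top0.png

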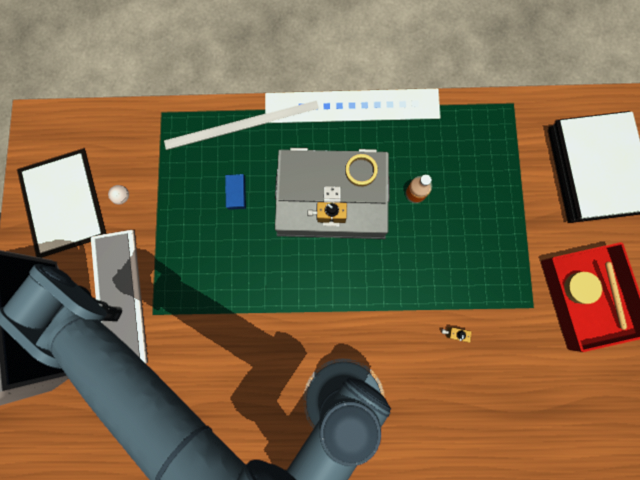

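View pics/side0.png

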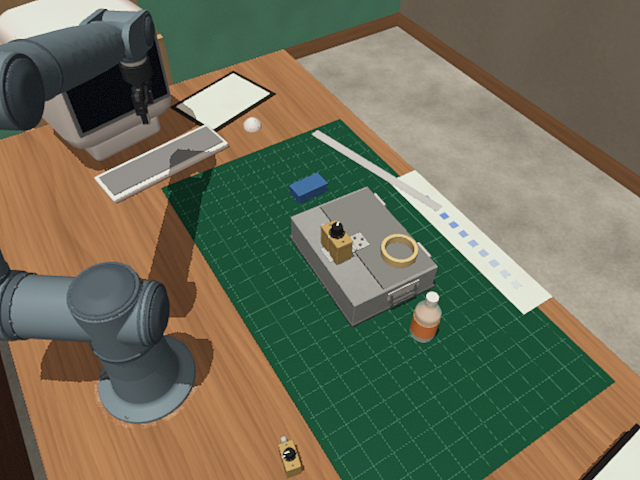

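The side and top views show two brass locks. One is on the chest's hasp, at top (331,211) and side (338,240). The other is a smaller decoy on the bench, at top (458,334) and side (289,455). The one on the hasp is larger and sits on the lug, so it fits. I'll confirm it with a crop and measure.

Run:
```python
from h import *
t=cams.camera("top"); s=cams.camera("side")
a=cv2.resize(t["img"][185:245,295:375],(480,360),interpolation=cv2.INTER_CUBIC)
b=cv2.resize(s["img"][205:275,310:366],(288,360),interpolation=cv2.INTER_CUBIC)
cv2.imwrite("pics/crop1.png",np.hstack([a,b]))
P=cloud(t); Q=cloud(s)
def rect(m,P,name):
    pts=P[m][:,:2].astype(np.float32); r=cv2.minAreaRect(pts*1000); print(name,m.sum(),np.round(r[0],1),np.round(r[1],1),round(r[2],2))
box=(P[...,0]>.4)&(P[...,0]<.85)&(P[...,1]>-.25)&(P[...,1]<.25)
z=P[...,2]
lid=box&(z>.08)&(z<.1)
n,l,st,_=cv2.connectedComponentsWithStats(lid.astype(np.uint8))
rect(l==1+np.argmax(st[1:,4]),P,"lid")
print("lid z",np.median(z[lid]))
for nm,C,PP in(("top",t,P),("side",s,Q)):
    h=cv2.cvtColor(C["img"],cv2.COLOR_BGR2HSV)
    br=(h[...,0]>12)&(h[...,0]<30)&(h[...,1]>110)&(PP[...,2]>.150)&(PP[...,2]<.172)&(abs(PP[...,1])<.12)&(PP[...,0]>.4)&(PP[...,0]<.85)
    rect(br,PP,nm+" brass top"); print(np.median(PP[br][:,2]))
    kn=(PP[...,2]>.176)&(PP[...,2]<.2)&(abs(PP[...,1])<.12)&(PP[...,0]>.4)&(PP[...,0]<.85)
    rect(kn,PP,nm+" knob"); print(PP[kn][:,2].max())
```

```text
lid 7653 [600.9  23.4] [320.1 248.4] 87.28
lid z 0.08954310772541718
top brass top 321 [521.6  25.8] [78.1 44.2] 88.36
0.15787253321113504
top knob 83 [521.9  26. ] [23.8 24.2] 88.71
0.19056726815526437
side brass top 315 [516.2  22.6] [82.  43.9] 88.81
0.15953735265714541
side knob 104 [517.3  23.4] [31.6 25.9] 88.54
0.1921545891214539
```

View pics/crop1.png

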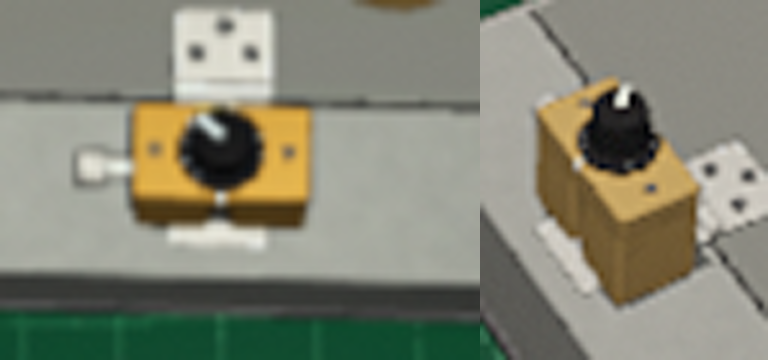

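The crop confirms the 80x44 mm lock on the hasp. The line points up-left in the crop at (208,128) and the index mark is at (220,198). Next I'll estimate the dial angle and compute the approach.

```bash
cat >> h.py <<'E'
def plan(p,yaw):
    "offset(cm)/twist(deg) from measured pose to TCP p, tool down, closing axis at yaw deg"
    s=monitor.get_state(); M=R.from_rotvec(s["ee_rot"]); y=np.radians(yaw)
    Y=np.array([np.cos(y),np.sin(y),0]);Z=np.array([0,0,-1.]);T=R.from_matrix(np.stack([np.cross(Y,Z),Y,Z],1))
    print("pos",s["ee_pos"].round(4),"yaw",np.degrees(np.arctan2(*M.as_matrix()[[1,0],[1,1]])).round(1),
     "off",(M.inv().apply(np.array(p)-s["ee_pos"])*100).round(2),"tw",np.degrees((M.inv()*T).as_rotvec()).round(1),"t",s["clock"])
def dial(c,ctr,show=True):
    "white pixels on knob top / plate, angle of line (deg) about ctr, 0 = lock front (-x)"
    g=c["img"].astype(int).min(-1); 
    out=[]
    for z,r0,r1 in((.1865,2,14),):
        v,u=np.mgrid[:480,:640]; 
        d=np.stack([u,v,np.ones_like(u)],-1)@np.linalg.inv(np.array(c["intrinsics"])).T@att(c).T
        o=np.array(c["origin"]); p=o+d*((z-o[2])/d[...,2])[...,None]
        q=p[...,:2]-np.array(ctr); rr=np.hypot(q[...,0],q[...,1])*1000
        m=(rr<r1)&(g>110)
        w=g[m]-100.; a=(q[m]*w[:,None]).sum(0)/w.sum()
        print("white px",m.sum(),"mean mm",(a*1000).round(1),"ang",np.degrees(np.arctan2(-a[1],-a[0])).round(1))
E
python3 - <<'E'
from h import *
dial(cams.camera("top"),(.5219,.026)); dial(cams.camera("side"),(.5173,.0234))
plan((.519,.0245,.25),-61.5)
E
```

```text
white px 13 mean mm [5.  5.2] ang -133.6
white px 14 mean mm [5.3 6.6] ang -129.1
pos [0.279  0.5869 0.2309] yaw 64.6 off [-45.82 -40.49  -1.89] tw [ -0.    0.  126.1] t 0.3
```

>>> arm_command --deltas '[{"offset": [-11.5, -10.1, -2], "twist": [0, 0, 31], "gripper": 100}, {"offset": [-23, -20.2, -2], "twist": [0, 0, 63], "gripper": 100}, {"offset": [-45.8, -40.5, -1.9], "twist": [0, 0, 126], "gripper": 70}, {"offset": [-45.8, -40.5, -1.9], "twist": [0, 0, 126], "gripper": 70}, {"offset": [-45.8, -40.5, -1.9], "twist": [0, 0, 126], "gripper": 70}, {"offset": [-45.8, -40.5, -1.9], "twist": [0, 0, 126], "gripper": 70}, {"offset": [-45.8, -40.5, -1.9], "twist": [0, 0, 126], "gripper": 70}, {"offset": [-45.8, -40.5, -1.9], "twist": [0, 0, 126], "gripper": 70}, {"offset": [-45.8, -40.5, -1.9], "twist": [0, 0, 126], "gripper": 70}, {"offset": [-45.8, -40.5, -1.9], "twist": [0, 0, 126], "gripper": 70}, {"offset": [-45.8, -40.5, -1.9], "twist": [0, 0, 126], "gripper": 70}, {"offset": [-45.8, -40.5, -1.9], "twist": [0, 0, 126], "gripper": 70}]' --newtons 30

```text
clock: 1.8
ee_pos: [0.519, 0.0237, 0.2502]
ee_rot: [-3.047, -0.765, 0.0]
force: [-0.5, 0.6, -0.4]
grip_width: 0.703
grip_force: 0.0
```

Run:
```python
from h import *
plan((.519,.0245,.169),-61.5)
c=cams.camera("side"); cv2.imwrite("pics/s1.png",cv2.resize(c["img"][160:300,240:426],(744,560),interpolation=cv2.INTER_CUBIC))
```

```text
pos [0.519  0.0237 0.2502] yaw -61.8 off [ 0.04 -0.06  8.12] tw [-0.   0.  -0.3] t 1.8
```

View pics/s1.png

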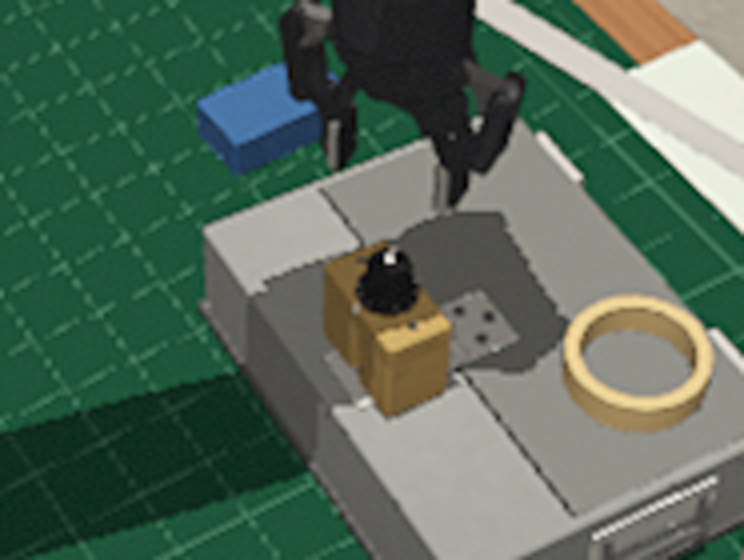

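The open fingers, at (335,160) and (450,200), straddle the knob at (388,275) from above. I'll go down and close.

>>> arm_command --deltas '[{"offset": [0, 0, 4], "gripper": 70}, {"offset": [0, 0, 8.1], "gripper": 70}, {"offset": [0, 0, 8.1], "gripper": 70}, {"offset": [0, 0, 8.1], "gripper": 40}, {"offset": [0, 0, 8.1], "gripper": 0}, {"offset": [0, 0, 8.1], "gripper": 0}, {"offset": [0, 0, 8.1], "gripper": 0}, {"offset": [0, 0, 8.1], "gripper": 0}, {"offset": [0, 0, 8.1], "gripper": 0}, {"offset": [0, 0, 8.1], "gripper": 0}]' --newtons 30

```text
invalid input
```

Run:
```python
from h import *
plan((.519,.0245,.169),-61.5); s=monitor.get_state(); print(s["force"],s["torque"],s["grip_width"]*85,s["grip_force"])
```

```text
pos [0.5189 0.0241 0.2502] yaw -61.9 off [ 0.03 -0.03  8.12] tw [-0.   0.  -0.4] t 1.85
[ 0.05004681 -0.51289397  0.59612571] [-0.01200464 -0.02054201  0.03775852] 59.40583602515872 0.0
```

>>> arm_command --deltas '[{"offset": [0, 0, 4], "twist": [0, 0, 0], "gripper": 70}, {"offset": [0, 0, 8.1], "twist": [0, 0, 0], "gripper": 70}, {"offset": [0, 0, 8.1], "twist": [0, 0, 0], "gripper": 70}, {"offset": [0, 0, 8.1], "twist": [0, 0, 0], "gripper": 40}, {"offset": [0, 0, 8.1], "twist": [0, 0, 0], "gripper": 0}, {"offset": [0, 0, 8.1], "twist": [0, 0, 0], "gripper": 0}, {"offset": [0, 0, 8.1], "twist": [0, 0, 0], "gripper": 0}, {"offset": [0, 0, 8.1], "twist": [0, 0, 0], "gripper": 0}, {"offset": [0, 0, 8.1], "twist": [0, 0, 0], "gripper": 0}]' --newtons 30

```text
clock: 2.98
ee_pos: [0.5202, 0.0247, 0.1717]
ee_rot: [3.043, 0.776, 0.006]
force: [-1.5, 0.8, 6.2]
grip_width: 0.286
grip_force: 29.6
```

Run:
```python
from h import *
plan((.519,.0245,.169),-61.5); s=monitor.get_state(); print(s["force"],s["torque"],s["grip_width"]*85,s["grip_force"])
```

```text
pos [0.5202 0.0247 0.1717] yaw -61.4 off [-0.12 -0.04  0.27] tw [ 0.1 -0.2  0.1] t 2.975
[-1.47530385  0.7863859   6.16119891] [0.2370548  0.18679776 0.06595335] 24.284975491757386 29.58193302154541
```

>>> arm_command --deltas '[{"offset": [0, 0, -0.2], "twist": [0, 0, 0], "gripper": 0}, {"offset": [0, 0, -0.2], "twist": [0, 0, -8], "gripper": 0}, {"offset": [0, 0, -0.2], "twist": [0, 0, -16], "gripper": 0}, {"offset": [0, 0, -0.2], "twist": [0, 0, -24], "gripper": 0}, {"offset": [0, 0, -0.2], "twist": [0, 0, -32], "gripper": 0}, {"offset": [0, 0, -0.2], "twist": [0, 0, -40], "gripper": 0}, {"offset": [0, 0, -0.2], "twist": [0, 0, -48], "gripper": 0}, {"offset": [0, 0, -0.2], "twist": [0, 0, -54], "gripper": 0}, {"offset": [0, 0, -0.2], "twist": [0, 0, -60], "gripper": 0}, {"offset": [0, 0, -0.2], "twist": [0, 0, -60], "gripper": 0}]'

```text
clock: 4.22
ee_pos: [0.519, 0.0249, 0.1719]
ee_rot: [2.25, 2.192, 0.001]
force: [-1.3, 2.0, 2.7]
grip_width: 0.285
grip_force: 30.3
```

Run:
```python
from h import *
plan((.519,.0245,.169),-1.5); s=monitor.get_state(); print(s["force"],s["torque"],s["grip_width"]*85,s["grip_force"])
```

```text
pos [0.519  0.0249 0.1719] yaw -1.5 off [-0.04 -0.    0.29] tw [ 0. -0.  0.] t 4.225
[-1.3042243   2.03405009  2.6702655 ] [0.43425302 0.07114421 0.00870202] 24.245088469818924 30.333890318870544
```

>>> arm_command --deltas '[{"offset": [0, 0, 0], "twist": [0, 0, -8], "gripper": 0}, {"offset": [0, 0, 0], "twist": [0, 0, -16], "gripper": 0}, {"offset": [0, 0, 0], "twist": [0, 0, -24], "gripper": 0}, {"offset": [0, 0, 0], "twist": [0, 0, -32], "gripper": 0}, {"offset": [0, 0, 0], "twist": [0, 0, -40], "gripper": 0}, {"offset": [0, 0, 0], "twist": [0, 0, -48], "gripper": 0}, {"offset": [0, 0, 0], "twist": [0, 0, -54], "gripper": 0}, {"offset": [0, 0, 0], "twist": [0, 0, -60], "gripper": 0}, {"offset": [0, 0, 0], "twist": [0, 0, -60], "gripper": 0}]'

```text
clock: 5.35
ee_pos: [0.5187, 0.0248, 0.1718]
ee_rot: [-0.855, -3.022, -0.0]
force: [-3.3, 2.5, 5.5]
grip_width: 0.29
grip_force: 30.6
```

Run:
```python
from h import *
plan((.519,.0245,.169),58.5); s=monitor.get_state(); print(s["force"],s["torque"],s["grip_width"]*85,s["grip_force"])
```

```text
pos [0.5187 0.0248 0.1718] yaw 58.4 off [-0.05 -0.01  0.28] tw [ 0.  -0.  -0.1] t 5.35
[-3.32524114  2.48922229  5.4626115 ] [0.45599627 0.54476592 0.07035422] 24.61518142109466 30.606020092964172
```

>>> arm_command --deltas '[{"offset": [0, 0, 0], "twist": [0, 0, 0], "gripper": 70}, {"offset": [0, 0, 0], "twist": [0, 0, 0], "gripper": 70}, {"offset": [0, 0, 0], "twist": [0, 0, 0], "gripper": 70}, {"offset": [0, 0, -5], "twist": [0, 0, 0], "gripper": 70}, {"offset": [0, 0, -9], "twist": [0, 0, 10], "gripper": 70}, {"offset": [2.9, 5.1, -9], "twist": [0, 0, 20], "gripper": 70}, {"offset": [2.9, 5.1, -9], "twist": [0, 0, 30], "gripper": 70}, {"offset": [2.9, 5.1, -9], "twist": [0, 0, 40], "gripper": 70}, {"offset": [2.9, 5.1, -9], "twist": [0, 0, 50], "gripper": 70}, {"offset": [2.9, 5.1, -9], "twist": [0, 0, 60], "gripper": 70}, {"offset": [2.9, 5.1, -9], "twist": [0, 0, 60], "gripper": 70}]'

```text
clock: 6.72
ee_pos: [0.5207, 0.0832, 0.2612]
ee_rot: [2.247, 2.195, -0.0]
force: [-0.0, -0.7, -0.0]
grip_width: 0.701
grip_force: 0.0
```

Run:
```python
from h import *
c=cams.camera("side"); t=cams.camera("top")
cv2.imwrite("pics/s2.png",np.hstack([cv2.resize(x,(390,480),interpolation=cv2.INTER_CUBIC) for x in(c["img"][205:275,310:367],t["img"][180:250,302:359])]))
dial(c,(.5173,.0234))
P=cloud(c)
b=(P[...,0]>.45)&(P[...,0]<.6)&(abs(P[...,1])<.15)
h=cv2.cvtColor(c["img"],cv2.COLOR_BGR2HSV)
m=b&(P[...,2]>.152)&(P[...,2]<.17)&(h[...,1]>110)&(h[...,0]>12)&(h[...,0]<30); print(cv2.minAreaRect((P[m][:,:2]*1000).astype(np.float32)))
m=b&(P[...,2]>.108)&(P[...,2]<.14)&(P[...,1]>.067)&(P[...,1]<.105); print(m.sum(),P[m].mean(0),P[m].min(0),P[m].max(0))
plan((.5206,.084,.11),-1.5)
```

```text
white px 12 mean mm [-5.6  4.8] ang -40.6
((517.164794921875, 22.841915130615234), (47.03883361816406, 81.34880065917969), 4.952508449554443)
15 [0.5099924  0.08541539 0.12872473] [0.503142   0.08221005 0.12279609] [0.51996069 0.08949367 0.13300047]
pos [0.5206 0.0832 0.2612] yaw -1.3 off [ 0.08 -0.   15.12] tw [-0.   0.   0.2] t 6.825
```

View pics/s2.png

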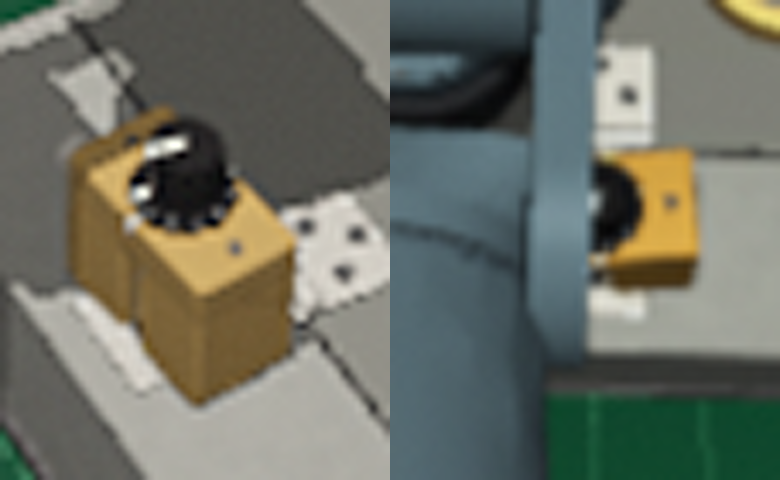

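Run:
```python
from h import *
c=cams.camera("side")
for (a,b,z) in((142,185,.1645),(133,222,.160),(152,148,.1865),(185,140,.1865),(169,144,.1865)):
    p=onz(c,310+a*57/390-.4,205+b*70/480-.4,z); d=p[:2]-np.array([.5172,.0228]); print(z,(d*1000).round(1),np.degrees(np.arctan2(-d[1],-d[0])).round(1))
# raw white pixel coords
v,u=np.where(c["img"][205:245,320:350].astype(int).min(-1)>110)
g=c["img"].astype(int).min(-1)
for a,b in zip(v+205,u+320): print((b,a,g[a,b]),end=" ")
```

```text
0.1645 [-11.5  10.8] -43.1
0.16 [-21.2   1.4] -3.8
0.1865 [-10.4   7.3] -34.8
0.1865 [1.2 4.4] -105.4
0.1865 [-4.5  5.8] -52.2
(np.int64(320), np.int64(205), np.int64(143)) (np.int64(321), np.int64(205), np.int64(162)) (np.int64(322), np.int64(205), np.int64(170)) (np.int64(323), np.int64(205), np.int64(156)) (np.int64(324), np.int64(205), np.int64(145)) (np.int64(325), np.int64(205), np.int64(138)) (np.int64(326), np.int64(205), np.int64(132)) (np.int64(320), np.int64(206), np.int64(158)) (np.int64(321), np.int64(206), np.int64(155)) (np.int64(322), np.int64(206), np.int64(142)) (np.int64(323), np.int64(206), np.int64(140)) (np.int64(324), np.int64(206), np.int64(132)) (np.int64(325), np.int64(206), np.int64(123)) (np.int64(321), np.int64(207), np.int64(131)) (np.int64(322), np.int64(207), np.int64(121)) (np.int64(323), np.int64(207), np.int64(123)) (np.int64(326), np.int64(212), np.int64(115)) (np.int64(323), np.int64(213), np.int64(116)) (np.int64(324), np.int64(213), np.int64(111)) (np.int64(326), np.int64(213), np.int64(140)) (np.int64(327), np.int64(213), np.int64(134)) (np.int
[... 4628 characters left out ...]
nt64(161)) (np.int64(330), np.int64(236), np.int64(136)) (np.int64(328), np.int64(237), np.int64(152)) (np.int64(329), np.int64(237), np.int64(192)) (np.int64(330), np.int64(237), np.int64(148)) (np.int64(328), np.int64(238), np.int64(125)) (np.int64(329), np.int64(238), np.int64(131)) (np.int64(332), np.int64(239), np.int64(114)) (np.int64(340), np.int64(239), np.int64(114)) (np.int64(341), np.int64(239), np.int64(112)) (np.int64(333), np.int64(240), np.int64(111)) (np.int64(334), np.int64(240), np.int64(113)) (np.int64(335), np.int64(240), np.int64(112)) (np.int64(336), np.int64(240), np.int64(112)) (np.int64(337), np.int64(240), np.int64(112)) (np.int64(338), np.int64(240), np.int64(112))
```

The side crop shows the dial's line at (142,185) on the plate and the index at (133,222). It's about one click short (roughly -30°), and the lock has turned to its slack limit. I'll regrip and turn one more click.

>>> arm_command --deltas '[{"offset": [-5.8, 0, 0], "twist": [0, 0, 0], "gripper": 70}, {"offset": [-5.8, 0, 4], "twist": [0, 0, 0], "gripper": 70}, {"offset": [-5.8, 0, 8.9], "twist": [0, 0, 0], "gripper": 70}, {"offset": [-5.8, 0, 8.9], "twist": [0, 0, 0], "gripper": 40}, {"offset": [-5.8, 0, 8.9], "twist": [0, 0, 0], "gripper": 0}, {"offset": [-5.8, 0, 8.9], "twist": [0, 0, 0], "gripper": 0}, {"offset": [-5.8, 0, 8.9], "twist": [0, 0, 0], "gripper": 0}, {"offset": [-5.8, 0, 8.9], "twist": [0, 0, 0], "gripper": 0}]' --newtons 45

```text
clock: 7.88
ee_pos: [0.5201, 0.0252, 0.174]
ee_rot: [2.247, 2.192, 0.002]
force: [-1.1, -0.3, 4.8]
grip_width: 0.277
grip_force: 45.2
```

>>> arm_command --deltas '[{"offset": [0, 0, 0], "twist": [0, 0, -6], "gripper": 0}, {"offset": [0, 0, 0], "twist": [0, 0, -12], "gripper": 0}, {"offset": [0, 0, 0], "twist": [0, 0, -18], "gripper": 0}, {"offset": [0, 0, 0], "twist": [0, 0, -24], "gripper": 0}, {"offset": [0, 0, 0], "twist": [0, 0, -31], "gripper": 0}, {"offset": [0, 0, 0], "twist": [0, 0, -31], "gripper": 0}]'

```text
clock: 8.62
ee_pos: [0.5199, 0.0252, 0.1739]
ee_rot: [1.579, 2.714, 0.001]
force: [-2.0, 0.9, 4.8]
grip_width: 0.282
grip_force: 45.3
```

Run:
```python
from h import *
plan((.519,.0245,.169),28); s=monitor.get_state(); print(s["force"],s["torque"],s["grip_width"]*85,s["grip_force"])
```

```text
pos [0.5199 0.0252 0.1739] yaw 29.6 off [-0.02 -0.11  0.49] tw [0.1 0.1 1.6] t 8.625
[-1.96245325  0.89680405  4.81275723] [ 0.06032986  0.392282   -0.05069368] 23.946467045657855 45.3260064125061
```

>>> arm_command --deltas '[{"offset": [0, 0, 0], "twist": [0, 0, 0], "gripper": 70}, {"offset": [0, 0, 0], "twist": [0, 0, 0], "gripper": 70}, {"offset": [0, 0, 0], "twist": [0, 0, 0], "gripper": 70}, {"offset": [0, 0, -5], "twist": [0, 0, 0], "gripper": 70}, {"offset": [0, 0, -8.7], "twist": [0, 0, 10], "gripper": 70}, {"offset": [5.1, 3, -8.7], "twist": [0, 0, 20], "gripper": 70}, {"offset": [5.1, 3, -8.7], "twist": [0, 0, 30], "gripper": 70}, {"offset": [5.1, 3, -8.7], "twist": [0, 0, 31], "gripper": 70}]'

```text
clock: 9.62
ee_pos: [0.52, 0.0849, 0.2592]
ee_rot: [2.246, 2.196, -0.0]
force: [-0.2, -0.5, -0.4]
grip_width: 0.699
grip_force: 0.0
```

Run:
```python
from h import *
c=cams.camera("side")
cv2.imwrite("pics/s3.png",cv2.resize(c["img"][200:270,305:375],(600,600),interpolation=cv2.INTER_CUBIC))
dial(c,(.5173,.0245))
P=cloud(c); h=cv2.cvtColor(c["img"],cv2.COLOR_BGR2HSV)
b=(P[...,0]>.45)&(P[...,0]<.6)&(abs(P[...,1])<.15)
m=b&(P[...,2]>.152)&(P[...,2]<.17)&(h[...,1]>110)&(h[...,0]>12)&(h[...,0]<30); print(cv2.minAreaRect((P[m][:,:2]*1000).astype(np.float32)))
plan((.5206,.084,.11),-1.5)
```

```text
white px 14 mean mm [-5.2  0.4] ang -4.1
((518.6644287109375, 23.742107391357422), (47.85313415527344, 81.46674346923828), 2.8547403812408447)
pos [0.5201 0.0844 0.2591] yaw -1.3 off [-0.04  0.06 14.91] tw [-0.   0.   0.2] t 9.675
```

View pics/s3.png

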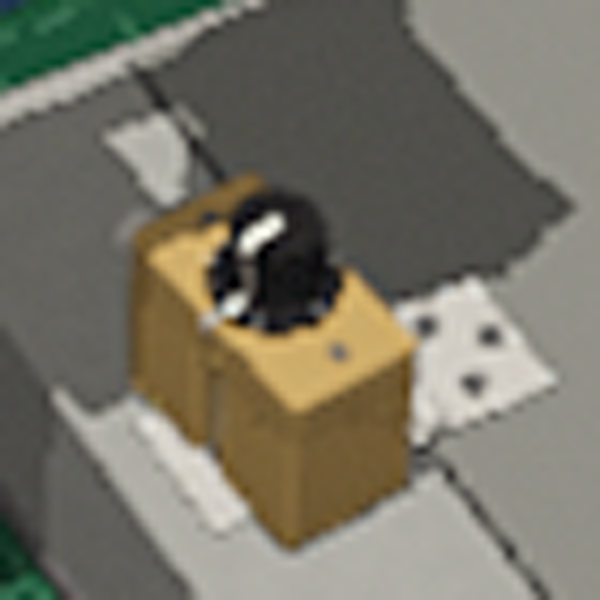

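The line on the knob (262,232) and its plate mark (228,305) now stand at the index (208,320). Next I'll pinch the shackle head.

>>> arm_command --deltas '[{"offset": [0, 0, 5], "twist": [0, 0, 0], "gripper": 50}, {"offset": [0, 0, 10], "twist": [0, 0, 0], "gripper": 50}, {"offset": [0, 0, 14.9], "twist": [0, 0, 0], "gripper": 50}, {"offset": [0, 0, 14.9], "twist": [0, 0, 0], "gripper": 50}, {"offset": [0, 0, 14.9], "twist": [0, 0, 0], "gripper": 25}, {"offset": [0, 0, 14.9], "twist": [0, 0, 0], "gripper": 0}, {"offset": [0, 0, 14.9], "twist": [0, 0, 0], "gripper": 0}, {"offset": [0, 0, 14.9], "twist": [0, 0, 0], "gripper": 0}, {"offset": [0, 0, 14.9], "twist": [0, 0, 0], "gripper": 0}]' --newtons 40

```text
clock: 10.8
ee_pos: [0.5217, 0.0847, 0.1119]
ee_rot: [2.247, 2.192, 0.005]
force: [2.4, 2.6, 5.6]
grip_width: 0.188
grip_force: 39.4
```

>>> arm_command --deltas '[{"offset": [0.4, 0, 0], "twist": [0, 0, 0], "gripper": 0}, {"offset": [0.8, 0, 0], "twist": [0, 0, 0], "gripper": 0}, {"offset": [1.2, 0, 0], "twist": [0, 0, 0], "gripper": 0}, {"offset": [1.6, 0, 0], "twist": [0, 0, 0], "gripper": 0}, {"offset": [2.0, 0, 0], "twist": [0, 0, 0], "gripper": 0}, {"offset": [2.3, 0, 0], "twist": [0, 0, 0], "gripper": 0}, {"offset": [2.5, 0, 0], "twist": [0, 0, 0], "gripper": 0}, {"offset": [2.6, 0, 0], "twist": [0, 0, 0], "gripper": 0}, {"offset": [2.6, 0, 0], "twist": [0, 0, 0], "gripper": 0}]'

```text
clock: 11.92
ee_pos: [0.5213, 0.1093, 0.1106]
ee_rot: [2.246, 2.192, -0.002]
force: [4.9, -6.9, 5.3]
grip_width: 0.183
grip_force: 39.4
```

>>> arm_command --deltas '[{"offset": [0.2, 0, 0], "twist": [0, 0, 0], "gripper": 0}, {"offset": [0.4, 0, 0], "twist": [0, 0, 0], "gripper": 0}, {"offset": [0.4, 0, 0], "twist": [0, 0, 0], "gripper": 0}]'

```text
clock: 12.3
ee_pos: [0.5215, 0.1096, 0.1105]
ee_rot: [2.242, 2.19, -0.012]
force: [2.8, -22.7, 5.4]
grip_width: 0.185
grip_force: 39.4
```

>>> arm_command --deltas '[{"offset": [-0.3, 0, 0], "twist": [0, 0, 0], "gripper": 0}, {"offset": [-0.3, 0, 0], "twist": [0, 0, 0], "gripper": 50}, {"offset": [-0.3, 0, 0], "twist": [0, 0, 0], "gripper": 50}, {"offset": [-0.3, 0, 0], "twist": [0, 0, 0], "gripper": 60}, {"offset": [-0.3, 0, -5], "twist": [0, 0, 0], "gripper": 60}, {"offset": [-0.3, 0, -10], "twist": [0, 0, 0], "gripper": 80}, {"offset": [-0.3, 0, -14], "twist": [0, 0, 0], "gripper": 100}, {"offset": [-0.3, 0, -14], "twist": [0, 0, 0], "gripper": 100}]'

```text
clock: 13.3
ee_pos: [0.5225, 0.1119, 0.2541]
ee_rot: [2.245, 2.191, 0.008]
force: [-0.6, 0.0, 0.4]
grip_width: 1.002
grip_force: 0.0
```

Run:
```python
from h import *
c=cams.camera("side")
cv2.imwrite("pics/s4.png",cv2.resize(c["img"][190:270,295:375],(600,600),interpolation=cv2.INTER_CUBIC))
P=cloud(c); h=cv2.cvtColor(c["img"],cv2.COLOR_BGR2HSV)
b=(P[...,0]>.45)&(P[...,0]<.6)&(abs(P[...,1])<.15)
m=b&(P[...,2]>.152)&(P[...,2]<.17)&(h[...,1]>110)&(h[...,0]>12)&(h[...,0]<30); print(cv2.minAreaRect((P[m][:,:2]*1000).astype(np.float32)))
plan((.519,.0255,.139),-0.5)
```

```text
((516.7781372070312, 23.959461212158203), (83.9237289428711, 43.68003845214844), 88.90074157714844)
pos [0.5212 0.1118 0.2514] yaw -1.4 off [-8.64 -0.03 11.23] tw [ 0.1 -0.  -0.9] t 13.35
```

View pics/s4.png

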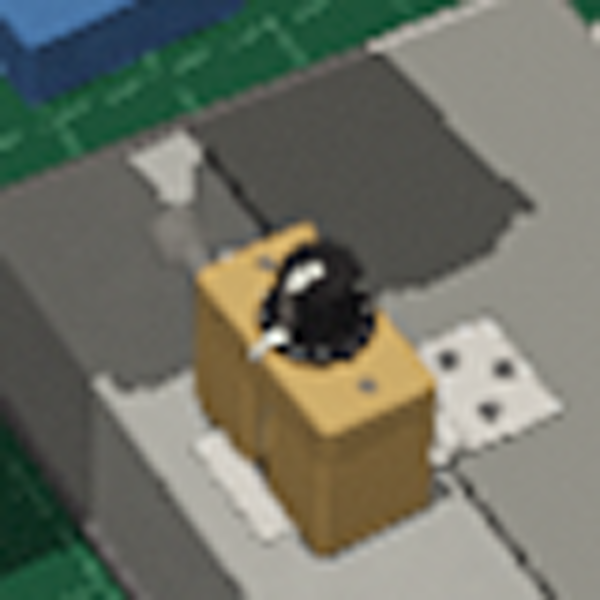

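The shackle is out: the head is at (178,235) with bare bar behind it, and the dial line (270,345) is still at the index. Now I'll grasp the lock.

>>> arm_command --deltas '[{"offset": [-4.5, -0.1, 0], "twist": [0, 0, 0], "gripper": 100}, {"offset": [-8.6, -0.2, 0], "twist": [0, 0, 0], "gripper": 100}, {"offset": [-8.6, -0.2, 0], "twist": [0, 0, 0], "gripper": 100}, {"offset": [-8.6, -0.2, 5], "twist": [0, 0, 0], "gripper": 90}, {"offset": [-8.6, -0.2, 9], "twist": [0, 0, 0], "gripper": 90}, {"offset": [-8.6, -0.2, 11.2], "twist": [0, 0, 0], "gripper": 90}, {"offset": [-8.6, -0.2, 11.2], "twist": [0, 0, 0], "gripper": 75}, {"offset": [-8.6, -0.2, 11.2], "twist": [0, 0, 0], "gripper": 50}, {"offset": [-8.6, -0.2, 11.2], "twist": [0, 0, 0], "gripper": 20}, {"offset": [-8.6, -0.2, 11.2], "twist": [0, 0, 0], "gripper": 20}, {"offset": [-8.6, -0.2, 11.2], "twist": [0, 0, 0], "gripper": 20}, {"offset": [-8.6, -0.2, 11.2], "twist": [0, 0, 0], "gripper": 20}]' --newtons 60

```text
clock: 14.85
ee_pos: [0.5179, 0.0255, 0.1398]
ee_rot: [2.248, 2.192, 0.003]
force: [2.1, 0.4, 6.7]
grip_width: 0.5
grip_force: 63.3
```

Run:
```python
from h import *
plan((.519,.0255,.139),-1.2); s=monitor.get_state(); print(s["force"],s["torque"],s["grip_width"]*85,s["grip_force"])
```

```text
pos [0.5179 0.0255 0.1398] yaw -1.4 off [0.   0.11 0.08] tw [ 0.2 -0.  -0.2] t 14.85
[2.11019344 0.4466179  6.67729227] [ 0.31346597 -0.23603845 -0.01220698] 42.53444245883741 63.31453233025968
```

Gripped at 42.5 mm. Lift straight up 13 cm, slowly.

>>> arm_command --deltas '[{"offset": [0, 0, -0.5], "twist": [0, 0, 0], "gripper": 20}, {"offset": [0, 0, -1.2], "twist": [0, 0, 0], "gripper": 20}, {"offset": [0, 0, -2.2], "twist": [0, 0, 0], "gripper": 20}, {"offset": [0, 0, -3.5], "twist": [0, 0, 0], "gripper": 20}, {"offset": [0, 0, -5], "twist": [0, 0, 0], "gripper": 20}, {"offset": [0, 0, -7], "twist": [0, 0, 0], "gripper": 20}, {"offset": [0, 0, -9.5], "twist": [0, 0, 0], "gripper": 20}, {"offset": [0, 0, -12], "twist": [0, 0, 0], "gripper": 20}, {"offset": [0, 0, -13.5], "twist": [0, 0, 0], "gripper": 20}, {"offset": [0, 0, -14], "twist": [0, 0, 0], "gripper": 20}, {"offset": [0, 0, -14], "twist": [0, 0, 0], "gripper": 20}, {"offset": [0, 0, -14], "twist": [0, 0, 0], "gripper": 20}]'

```text
clock: 16.35
ee_pos: [0.5161, 0.0256, 0.277]
ee_rot: [-2.248, -2.192, 0.002]
force: [0.5, 0.3, -5.3]
grip_width: 0.501
grip_force: 62.2
```

Run:
```python
from h import *
c=cams.camera("side"); s=monitor.get_state(); print(s["force"],s["torque"],s["grip_width"]*85,np.abs(s["dq"]).max(),s["ee_rot"],s["ee_pos"])
cv2.imwrite("pics/s5.png",cv2.resize(c["img"][110:350,240:480],(600,600),interpolation=cv2.INTER_CUBIC))
```

```text
[ 0.06313794 -0.13492384 -4.57167732] [-0.06688787  0.036059    0.00071104] 42.55083786804846 0.004216260615547939 [-2.24768159e+00 -2.19230622e+00  2.08437324e-03] [0.51613541 0.02557955 0.2770722 ]
```

View pics/s5.png

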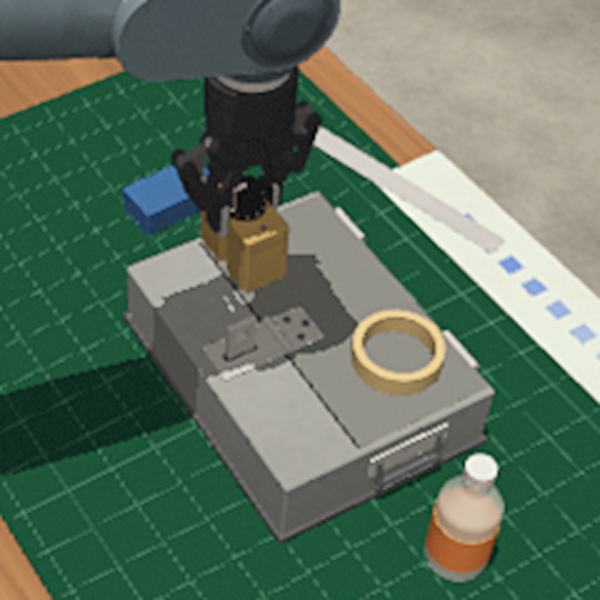

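The lock (255,250) hangs level and clear of the bare lug (240,340), about 13.7 cm up. The bottle, tape roll and block haven't moved.

```bash
python3 -c "
from h import *
print(ticket.finish_job())"
```

```text
the job is handed in; nothing more can be done
None
```

I dialled the lock open, pulled its shackle out to the stop, lifted it off the lug and handed the job in with it held still and level about 13.7 cm up; the shackle was hidden in the last picture, but nothing touched it after it was pulled.

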